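Set up the spice mill for the evening

ROBOT

A 6-joint arm with a two-finger parallel gripper is mounted at the origin on the work surface. World frame = base frame: x ahead of the robot, y to its left, z up, the work surface at z = 0. Lengths are in mm, angles in rad, forces in N, time in s.
With the tool pointing down it reaches from about 350 to 875 mm from the base axis. Payload 4.2 kg.
Tool frame: the origin (TCP) lies at the very end of the fingers, on their centre line; the grasp point (between the pads) lies 19 mm behind it; z points along the fingers, y is the line along which they close (so a half turn about z gives the same grasp; the last joint's range is limited). The gripper opens to 85 mm and grips with 20 to 120 N. Pads are 22 mm wide; open, the fingers measure 114 mm over their backs; the gripper's body (76 mm by 85 mm) begins 54 mm behind the grasp point. The pads swing forward as they close: fully open they stand 13 mm farther back than shut.
Start: joints at [-0.918, 0.385, 0.008, 0, -1.194, -0.259], TCP at [239.826, -577.133, 231.312] pointing down, gripper open.
Joint ranges: [-3.14, 3.14], [-1.21, 2.06], [-1.07, 1.41], [-3.16, 2.05], [-2.99, -0.16], [-3.1, 3.1]. Speed limits (rad/s): [2.79, 2.79, 3.14, 3.14, 3.14, 3.14].

INTERFACE

Orientations are given as a unit quaternion [x, y, z, w].
In Python, from bench import read_state, get_image, get_calibration, job_done gives the robot as it stands.
- The arm moves only by the shell command python3 -m creep 'ROWS'. ROWS is a JSON object of lists of equal length, an entry for each row: "translation": the shift along the world's x, y, z in cm, a list of three; "delta_rot": the turn, a rotation vector about the world's x, y, z in degrees, a list of three; "hand": the finger opening in cm, from 0 to 8.54. A call has 1 to 8 rows; each row is the pose to reach, as a shift and turn from the pose commanded when the call began; what a row does not reach only later rows make up. A row lasts 1/8 s, in which the tool goes at most 62.5 mm and 10.7 degrees, less where a joint would pass 70% of its speed; a pose out of reach is approached as far as the arm can. A call with a gripper value outside its range is refused whole. The fingers move at their own pace and stop on an object; the grip force is fixed at half the most. Time passes only in rows, so rows that repeat a pose let the fingers close. It gives the time, the measured TCP pose, the force, the opening and the grip force at its end, in the units of the state.
- read_state(): the state, without advancing time (a new reading comes with each control period).
- get_image(name): name is "scene" or "top" or "wrist"; returns (picture, depth): 384x512x3 uint8, red, green, blue; 384x512 float32, mm along the optical axis (not along the pixel's ray), 0 where there is no reading.
- get_calibration(name): a dict with "intrinsics" (3x3 intrinsics, pixels), "xyz" and "attitude" of the camera in the world. Camera axes: x right, y down, z forward; pixel columns grow to the right and rows downward; lengths in mm; the calibration is good to about 2 mm. A picture is of the moment at which its call begins: read the wrist's pose just before it. get_calibration takes no time and is no camera call; for the wrist camera it gives the pose at the moment of the call.
- job_done(): hands the job in; it is judged then, once.
The state is a dict: "clock": time; "joints": joint angles; "joint_vel": joint speeds; "joint_efforts": joint torques, N m; "position": TCP position; "ee_rot": TCP orientation; "contact_force": force on the tool from outside, world axes, zero at the start; "wrist_torque": the same for the moment, N m; "gripper_width": finger opening in mm; "grasp_force": force on a finger pad.
Only numpy, scipy, OpenCV 4.12 (cv2) and the standard library are available. Lean on these libraries where they do the work, as an engineer would, in place of code of your own. Each camera call takes 0.05 s, during which the arm holds its last target. There are 200 camera calls.

TASK

Get the red electric spice mill ready for service: first slide every brass grinding ring that is out on the table down over the mill's upright shaft until they lie flat on each other on the hub, then swing the lever of the lock collar round to the red locked mark on the deck, and after that turn the black dial until its white line points at the orange clip on its scale. Also stand every spice tin that is out on the table upright in the dark wooden tray (at any time), and leave the shakers, dishes and other tableware where they are. There are two or three rings and two or three tins.

Things in the scene. Friction and masses are not known exactly. Their poses are not given: they have to be found in the camera images.
- ring0: brass grinding ring lying flat on the table: 64 outer dia, 25 bore, 18 high, 0.16 kg; origin at the centre of its underside, z up. All rings are alike; may be absent
- ring1: brass grinding ring lying flat on the table: 64 outer dia, 25 bore, 18 high, 0.16 kg; origin at the centre of its underside, z up. All rings are alike; may be absent
- ring2: brass grinding ring lying flat on the table: 64 outer dia, 25 bore, 18 high, 0.16 kg; origin at the centre of its underside, z up. All rings are alike; may be absent
- tin0: spice tin, closed round can with a yellow lid and band, 64 dia x 46 high, 0.2 kg, standing; origin at the centre of its underside, z up along its axis; may be absent
- tin1: spice tin, closed round can with a green lid and band, 64 dia x 46 high, 0.2 kg, standing; origin at the centre of its underside, z up along its axis; may be absent
- tin2: spice tin, closed round can with a copper lid and band, 64 dia x 46 high, 0.2 kg, standing; origin at the centre of its underside, z up along its axis; may be absent
- tray: fixed dark wooden tray, 105 (x) x 270 (y) x 18 high, open on top, walls 5 thick, floor 5 thick (inside 95 x 260, floor 5 above the table); origin at the centre of its underside, y along its length
- mill: spice mill, fixed: red housing 180 (x) x 330 (y), flat steel deck 70 above the table; origin on the table under its centre, front faces its -x. In its frame the hub and shaft stand at x 0, y -80 and the dial at x 0, y +90
- seat (a point): centre of the flat top of the hub (72 dia), 98 above the table, where the lowest ring lies. The steel shaft (21 dia, tapering to 10 over its last 10) rises 58 above it. z up. Three stacked rings reach 54
- shaft_top (a point): tip of the shaft, 156 above the table
- collar (a joint): angle of the lock collar (aluminium disc of 100 dia below the seat, round the hub, with one radial lever), rad; 0 as open, grows clockwise seen from above, stop at 1.5; the lever lies over the red locked mark at 1.0. Stays where left
- lever (a point): grip point of the collar's lever: a black upright lug with a red line on top, 14 thick x 34 long (radially), on the lever 100 from the shaft axis; this point is 104 above the table, the lug's top 113, the lug reaches down to 79; pinch it from above across its thickness and follow the arc about the seat
- lock_mark (a point): outer end of the red locked mark, a 26 wide radial strip on the deck, 100 from the shaft axis: lever above this point = locked
- dial (a joint): angle of the dial knob, rad, 0 to 4.7; grows clockwise seen from above; at 0 its white line points to the mill's front (-x of the mill). Stays where left
- dial_grip (a point): on the dial's vertical axis at grip height, 107 above the table: the knob is an upright black bar, 49 long x 14 thick, top 114 above the table (44 above the deck), with a white line on one half of its top, the pointer; its long direction lies along the pointer. Base disc under it 76 dia, 14 high
- dial_pointer (a point): point ahead of the white line, 40 from the dial's axis, turns with the knob
- clip_tip (a point): point at the tip of the fixed orange clip (8 high) on the dial's scale, 40 from the dial's axis: pointer on this point = dial set
- salt: bystander, not to be moved: salt shaker, glass with a steel top, 35 dia x 68 high; origin under its centre
- pepper: bystander, not to be moved: pepper shaker, glass with a dark top, 35 dia x 68 high; origin under its centre
- karahi: bystander, not to be moved: copper bowl, 124 dia x 60 high; origin under its centre
- tumbler: bystander, not to be moved: glass tumbler, 68 dia x 110 high; origin under its centre
- spoon: bystander, not to be moved: steel spoon lying flat, about 200 long; origin under its centre
- side_plate: bystander, not to be moved: round white plate, 170 dia x 20 high; origin under its centre
- sauce: bystander, not to be moved: amber sauce bottle with a red cap, 60 dia x 150 high; origin under its centre
Things that resemble listed ones, but are neither listed nor needed, are in the scene too. Leave any grey look-alike of the ring2 alone.

How it is judged (in metres and radians):
On the way, in this order (a step that is already met when the one before it is completed fails the run):
1. every ring lies flat on the shaft, on the hub or the ring below (horizontal distance between each of ring0, ring1, ring2 and seat below 0.006 m and z of ring0 in the frame of seat between -0.004 and 0.042 m and angle between each of ring0, ring1, ring2's own z axis and vertical below 0.1 rad and z of ring1 in the frame of seat between -0.004 and 0.042 m and z of ring2 in the frame of seat between -0.004 and 0.042 m), for 0.3 s.
2. then the collar's lever is at the red locked mark (value of joint collar between 0.88 and 1.12 rad), for 0.2 s.
3. then the dial's line points at the orange clip (horizontal distance between dial_pointer and clip_tip below 0.005 m), for 0.2 s.
At the end, for the whole second after the job is handed in: all rings present are on the shaft (within 6 mm of its axis, flat, stacked without a gap), the collar is within 0.12 rad of its locked mark, the dial points within 5 mm (about 7 degrees) of the clip tip, and all tins present stand upright on the tray's floor, at rest (all of step 1 and all of step 2 and horizontal distance between dial_pointer and clip_tip below 0.005 m and x of tin0 in the frame of tray between -0.032 and 0.032 m and y of tin0 in the frame of tray between -0.112 and 0.112 m and z of each of tin0, tin1, tin2 in the frame of tray below 0.012 m and angle between each of tin0, tin1, tin2's own z axis and vertical below 0.12 rad and linear speed of each of tin0, tin1, tin2 below 0.02 m/s and x of tin1 in the frame of tray between -0.032 and 0.032 m and y of tin1 in the frame of tray between -0.112 and 0.112 m and x of tin2 in the frame of tray between -0.032 and 0.032 m and y of tin2 in the frame of tray between -0.112 and 0.112 m); the robot touches nothing.
It fails at once if a shaker, dish, spoon or bottle is shoved more than 5 cm from its place (distance of any of salt, pepper, karahi, tumbler, spoon, side_plate, sauce from where it was at the start of the episode above 0.05 m).
Of ring0, ring1, ring2 only 2 to 3 are there at a start; the rules pass over those that are not, and their reading is None.
Of tin0, tin1, tin2 only 2 to 3 are there at a start; the rules pass over those that are not, and their reading is None.
At some moment in a run one of tin0, tin1, tin2 may be knocked a few centimetres aside while the robot is not near it.
Once in a run the grip may slacken for a moment while it holds something.
It also fails if it takes over 210 s, if anything falls off the work surface, if the arm or the gripper's body presses on something with over 40 N, if the wrist force passes 120 N, or if a joint passes its speed limit or range.

## Working session

There is one attempt and no reset: what is moved stays moved. The work goes in short steps, Python scripts to look and compute and a shell command to move; the robot and the scene stay as the last step left them, time stands still between calls to the robot, and variables do not carry over. Pictures are saved under pics/ and viewed, at most 14 in all, crops included, and the job is handed in when it is done.

```bash
ls; mkdir -p pics
cat > h.py <<'E'
import numpy as np,cv2
from scipy.spatial.transform import Rotation as R
from bench import *
def cloud(n):
    c=get_calibration(n); im,d=get_image(n)
    K=np.array(c["intrinsics"]);a=np.array(c["attitude"])
    Rm=R.from_quat(a).as_matrix() if a.size==4 else a.reshape(3,3)
    v,u=np.mgrid[:384,:512]
    p=np.stack([(u-K[0,2])/K[0,0]*d,(v-K[1,2])/K[1,1]*d,d],-1)@Rm.T+np.array(c["xyz"])
    p[d==0]=np.nan
    return im,p
def save(im,n,s=1.5): cv2.imwrite(n,cv2.resize(im[:,:,::-1],None,fx=s,fy=s,interpolation=cv2.INTER_CUBIC))
E
python3 - <<'E'
from h import *
for n in("top","scene"):
    print(get_calibration(n)); im,p=cloud(n); save(im,f"pics/{n}0.png"); np.savez(f"{n}0.npz",im=im,p=p)
print(read_state())
E
```

```text
pics
{'intrinsics': array([[383.89463555,   0.        , 256.50556352],
       [  0.        , 383.89463555, 189.76865327],
       [  0.        ,   0.        ,   1.        ]]), 'xyz': array([ 526.76101066,  -69.19872013, 1309.22273511]), 'attitude': array([-0.70039735,  0.71334869, -0.01855648,  0.01525978])}
{'intrinsics': array([[386.52747629,   0.        , 261.84554278],
       [  0.        , 386.52747629, 190.49177044],
       [  0.        ,   0.        ,   1.        ]]), 'xyz': array([1310.08619465, -491.93182397, 1236.40778526]), 'attitude': array([ 0.82206697,  0.47059852, -0.16234545, -0.27638179])}
{'clock': 0.1, 'joints': array([-9.18369678e-01,  3.85492752e-01,  6.76085860e-03, -4.37819925e-04,
       -1.19399270e+00, -2.58590062e-01]), 'joint_vel': array([ 3.49052260e-05, -1.58110507e-03,  3.38375399e-03,  1.89381884e-03,
       -5.87597601e-04, -1.38694236e-03]), 'joint_efforts': array([-1.81090996e-03, -3.93317878e+01,  1.88928705e+01,  4.19789448e+00,
       -2.56744373e-03, -5.33599511e-07]), 'position': array([ 239.64565652, -576.66749462,  230.32200705]), 'ee_rot': array([-1.95568835e-01,  9.80689482e-01,  9.55338785e-04, -2.41411848e-04]), 'contact_force': array([ 0.74252041, -0.57739494, -0.98241727]), 'wrist_torque': array([-0.05978821, -0.030737  ,  0.03187028]), 'grasp_force': 0.0, 'gripper_width': 85.39001299411501}
```

View pics/top0.png

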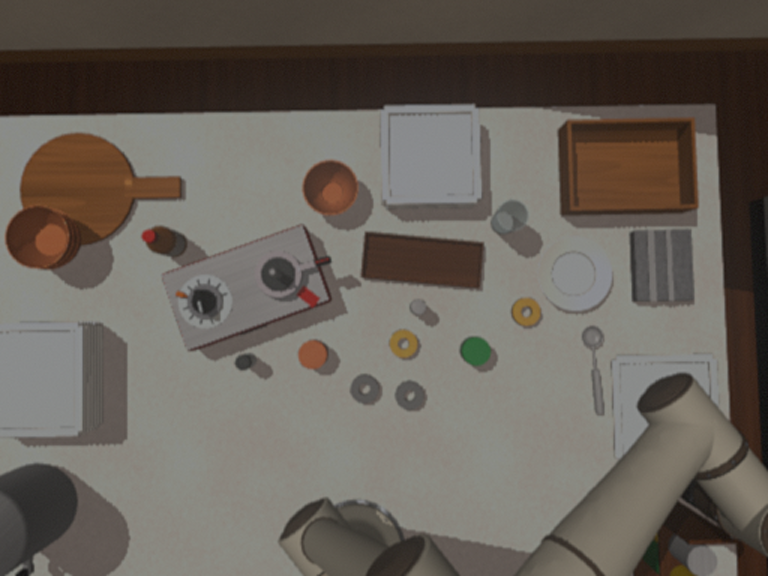

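View pics/scene0.png

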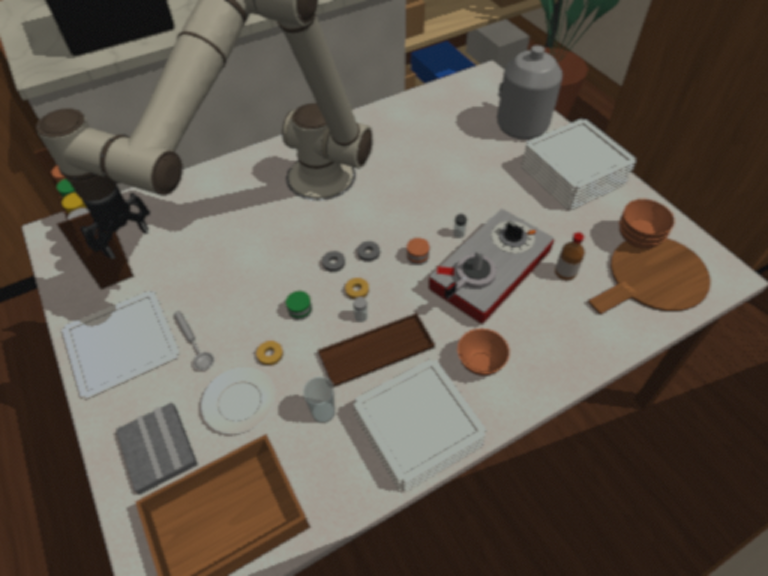

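The top view shows brass rings at (403,344) and (526,312). The grey look-alikes at (366,389) and (410,395) stay where they are. There is a green tin at (476,350) and a copper one at (313,354). The tray is at (422,260), not the orange box at (630,165). On the mill, the shaft is near (280,273), the lever is at (320,262), the red mark at (308,297), the dial at (205,300) and the clip near (182,295). More coloured tins show beyond the table edge near (680,570), possibly hidden by the arm.

Run:
```python
from h import *
D=np.load("top0.npz");im=D["im"];p=D["p"]
def at(u,v,r=1):
    u,v=int(u/1.5),int(v/1.5);return np.nanmedian(p[v-r:v+r+1,u-r:u+r+1].reshape(-1,3),0).round(1)
def blob(n,u,v,zlo,zhi,w=60):
    u,v=int(u/1.5),int(v/1.5);w=int(w/1.5)
    q=p[v-w:v+w,u-w:u+w].reshape(-1,3);m=(q[:,2]>zlo)&(q[:,2]<zhi);q=q[m]
    c,s,a=cv2.minAreaRect(q[:,:2].astype(np.float32));print(n,len(q),q.mean(0).round(1),'rect',np.round(c,1),np.round(s,1),round(a,2))
blob("ringA",403,344,12,25,26);blob("ringB",526,312,12,25,24)
blob("green",476,350,38,52,30);blob("copper",313,354,38,52,30)
blob("tray",422,260,12,24,75);blob("deck",245,288,62,78,100)
blob("greyA",366,389,12,25,26)
blob("shaft",280,273,125,160,30);blob("hub",280,273,93,102,40);blob("lever",322,262,104,118,14)
blob("dialbar",205,300,104,118,22)
blob("salt",418,308,55,80,20);blob("pepper",245,361,55,80,20);blob("tumbler",510,218,90,130,30)
print("table",at(560,400),"offtable tins",at(680,572),at(655,555))
x=cv2.resize(im[140:240,100:235,::-1],None,fx=5.9,fy=5.9,interpolation=cv2.INTER_CUBIC);cv2.imwrite("pics/mill0.png",x)
```

```text
ringA 233 [ 457.9 -113.5   17.5] rect [ 459.3 -113.7] [57.3 60.6] 89.16
ringB 257 [ 527.6 -395.    17.3] rect [ 540.8 -399. ] [62.3 97.9] 64.34
green 295 [ 440.1 -271.9   45. ] rect [ 439.9 -271.7] [59.8 62.3] 87.49
copper 294 [439.   86.2  45.2] rect [438.5  86.2] [60.1 59.1] 89.67
tray 422 [ 651.1 -147.7   17.2] rect [ 630.4 -134.8] [349.2 311.8] 78.83
deck 4503 [581.5 236.2  69.7] rect [593.1 191.1] [334.3 404.7] 14.07
greyA 232 [358.7 -24.4  17.3] rect [358.  -23.1] [60.1 60.5] 89.14
shaft 44 [613.2 149.  147.9] rect [613.2 150.9] [19.8 18.3] 87.87
hub 499 [614.8 147.8  96.5] rect [621.4 142.9] [ 95.1 116. ] 44.4
lever 48 [638.4  55.2 111.2] rect [638.7  55. ] [13.3 32.6] 14.17
dialbar 77 [559.5 310.9 112.3] rect [558.5 311.3] [47.9 15.3] 13.18
salt 88 [ 538.2 -145.7   66.5] rect [ 538.8 -145.9] [29.5 32.4] 88.65
pepper 94 [427.  232.6  66. ] rect [426.2 233.2] [32.7 31.7] 17.37
tumbler 123 [ 729.1 -349.7  104.2] rect [ 727.1 -346.1] [64.6 65.6] 43.85
table [ 323.6 -465.9   -1. ] offtable tins [   6.6 -644.   153.5] [   1.3 -636.6   62.9]
```

View pics/mill0.png

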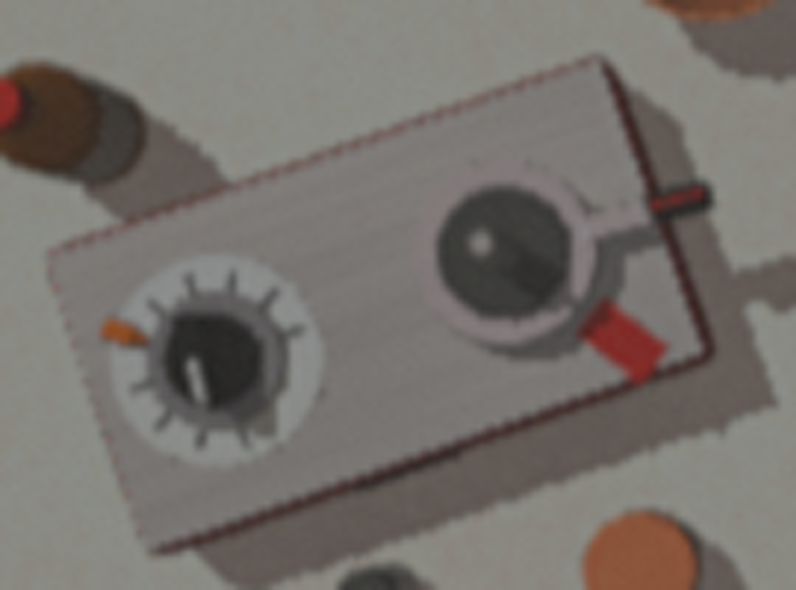

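The depth readings match the given sizes: table −1, deck 70, tin tops 45, ring tops 17.5, shaft to dial 170. The lever lies at about −75° and must go clockwise to the red mark. I'll choose the two brass rings and ignore the grey ones. Next I move above ring A and re-image the area the arm was hiding.

```bash
python3 -m creep '{"translation":[[2.6,5.5,0],[5.2,11,0],[7.8,16.5,0],[10.4,22,0],[13,27.5,0],[15.6,33,0],[18.2,38.5,0],[20.8,44,0]],"delta_rot":[[0,0,-3],[0,0,-6],[0,0,-9],[0,0,-12],[0,0,-15],[0,0,-18],[0,0,-21],[0,0,-22.6]],"hand":[8.5,8.5,8.5,8.5,8.5,8.5,8.5,8.5]}'
python3 - <<'E'
from h import *
im1,p1=cloud("top");im2,p2=cloud("wrist");im3,p3=cloud("scene");np.savez("top1.npz",im=im1,p=p1);np.savez("w1.npz",im=im2,p=p2)
print(read_state()["position"],read_state()["ee_rot"],read_state()["joints"],get_calibration("wrist"))
cv2.imwrite("pics/two1.png",np.vstack([np.hstack([im1,im2])[:,:,::-1][::1]]) if 0 else cv2.resize(np.vstack([np.hstack([im2,im3[:,:]]),np.hstack([im1,im1*0])])[:,:,::-1],(800,600),interpolation=cv2.INTER_AREA))
E
```

```text
clock: 1.1
position: [448.1, -135.1, 231.3]
ee_rot: [0.001, 1.0, 0.0, 0.0]
contact_force: [0.9, -0.7, -0.6]
gripper_width: 84.9
grasp_force: 0.0
[ 448.55917068 -134.73662105  231.01061806] [-2.26570698e-03  9.99997378e-01  1.06053331e-04 -3.16307555e-04] [ 5.62161953e-02  1.16041594e-01 -3.59080242e-01 -2.76453845e-04
 -1.09629476e+00 -1.62235472e+00] {'intrinsics': array([[269.5910877 ,   0.        , 255.39116845],
       [  0.        , 269.5910877 , 194.15935731],
       [  0.        ,   0.        ,   1.        ]]), 'xyz': array([ 373.49301707, -134.97781343,  372.62991726]), 'attitude': array([0.69739664, 0.70136333, 0.10453342, 0.10392389])}
```

View pics/two1.png

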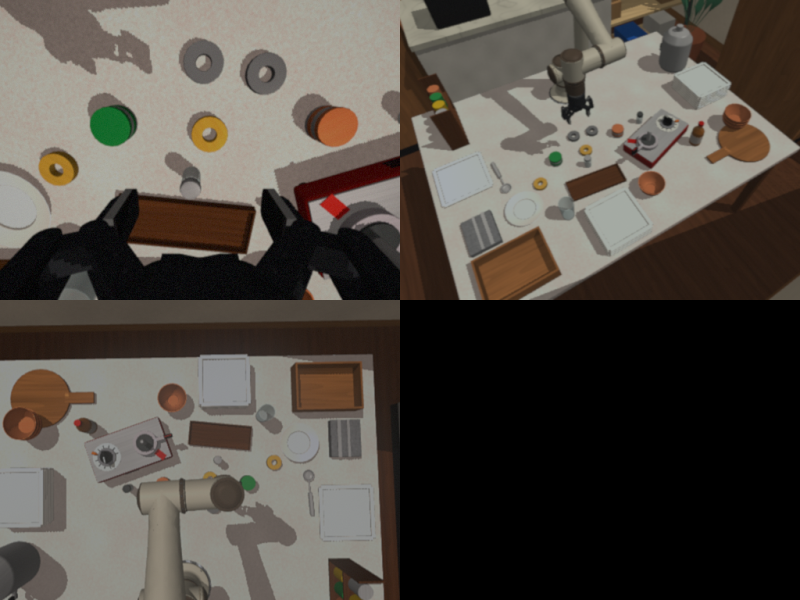

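The wrist view shows the gold ring at (210,133) and the grey ones at (203,62) and (265,72). The coloured tins at the corner sit in a wooden rack, so they are not out on the table. That leaves two rings, the green tin and the copper tin. Now I'll measure ring A in the wrist cloud and compare it with the top view.

```bash
cat >> h.py <<'E'
def circ(q):
    q=q.copy()[:,:2]; A=np.c_[2*q,np.ones(len(q))]; s=np.linalg.lstsq(A,(q**2).sum(1),rcond=None)[0]
    return s[:2],np.sqrt(s[2]+s[0]**2+s[1]**2)
def blob(p,c,r,lo,hi):
    m=(p[...,2]>lo)&(p[...,2]<hi)&(np.hypot(p[...,0]-c[0],p[...,1]-c[1])<r)
    q=p[m]
    if len(q)<5: return "none",len(q)
    h=cv2.convexHull(q[:,:2].astype(np.float32))[:,0]
    f=circ(h); return len(q),"mean",q.mean(0).round(1),"hullfit",f[0].round(1),"r",round(float(f[1]),1)
E
python3 - <<'E'
from h import *
T=np.load("top0.npz")["p"];W=np.load("w1.npz")["p"]
for n,c,r,lo,hi in[("ringA",(458,-113),42,13,24),("ringB",(528,-395),42,13,24),("green",(440,-271),42,40,52),("copper",(439,86),42,40,52),("greyA",(358,-24),42,13,24),("salt",(538,-146),25,60,75)]:
    print(n,"T",*blob(T,c,r,lo,hi),"\n   W",*blob(W,c,r,lo,hi))
print(W[160:175,100:110,2].mean(),[round(np.nanmedian(x[...,2][(abs(x[...,0]-400)<15)&(abs(x[...,1]+180)<15)]),1) for x in(T,W)])
q=T[(T[...,2]>14)&(T[...,2]<22)&(abs(T[...,0]-655)<75)&(abs(T[...,1]+147)<150)];print("tray",cv2.minAreaRect(q[:,:2].astype(np.float32)))
E
```

```text
ringA T 230 mean [ 458.2 -113.6   17.6] hullfit [ 458.3 -113.6] r 30.6 
   W 1440 mean [ 454.  -113.5   16.9] hullfit [ 454.9 -113.4] r 31.5
ringB T 228 mean [ 524.4 -391.5   17.3] hullfit [ 524.2 -391.4] r 31.3 
   W 1319 mean [ 520.1 -389.6   16.8] hullfit [ 521.3 -390.6] r 31.6
green T 291 mean [ 440.  -271.9   45.1] hullfit [ 440.  -272.1] r 31.1 
   W 2103 mean [ 436.  -270.8   45. ] hullfit [ 436.9 -271.5] r 31.6
copper T 284 mean [438.9  86.2  45.4] hullfit [439.1  86.2] r 30.9 
   W 2138 mean [435.1  85.5  44.9] hullfit [436.1  86.6] r 31.7
greyA T 223 mean [358.8 -24.6  17.5] hullfit [358.8 -24.4] r 31.0 
   W 1856 mean [355.2 -24.7  16.9] hullfit [355.8 -24.5] r 31.5
salt T 86 mean [ 538.5 -145.9   66.7] hullfit [ 538.5 -146.2] r 16.0 
   W 542 mean [ 533.6 -145.3   66.2] hullfit [ 535.2 -145.3] r 16.8
-1.010273743945193 [np.float64(-0.6), np.float64(-1.0)]
tray ((645.5921020507812, -159.744384765625), (269.5373229980469, 105.00981903076172), 83.57061767578125)
```

The wrist cloud sits about 3 mm lower in x than the top cloud. Gripping in two directions will show the true position. Descending on ring A.

```bash
python3 -m creep '{"translation":[[0.9,2.35,-3],[0.9,2.35,-8],[0.9,2.35,-13],[0.9,2.35,-17],[0.9,2.35,-20],[0.9,2.35,-22],[0.9,2.35,-22.8],[0.9,2.35,-22.8]],"delta_rot":[[0,0,0],[0,0,0],[0,0,0],[0,0,0],[0,0,0],[0,0,0],[0,0,0],[0,0,0]],"hand":[8.5,8.5,8.5,8.5,8.5,8.5,8.5,8.5]}'
python3 -m creep '{"translation":[[0,0,0],[0,0,0],[0,0,0],[0,0,0],[0,0,0],[0,0,0]],"delta_rot":[[0,0,0],[0,0,0],[0,0,0],[0,0,0],[0,0,0],[0,0,0]],"hand":[6,6,6,6,6,6]}'
```

```text
clock: 2.25
position: [456.5, -114.3, 3.1]
ee_rot: [0.001, 1.0, -0.0, -0.0]
contact_force: [-0.2, 0.6, 0.3]
gripper_width: 85.0
grasp_force: 0.0
clock: 3.0
position: [457.5, -113.8, 4.7]
ee_rot: [0.0, 1.0, -0.0, 0.001]
contact_force: [-1.2, -1.0, 6.7]
gripper_width: 61.1
grasp_force: 49.5
```

Gripped at y −113.8. The 61 mm reading is pad compliance. Now I regrip along x to centre it in that axis too, raising 2 mm and turning +90°.

```bash
python3 -m creep '{"translation":[[0,0,0],[0,0,0.1],[0,0,0.2],[0,0,0.2],[0,0,0.2],[0,0,0.2],[0,0,0.2],[0,0,0.2]],"delta_rot":[[0,0,0],[0,0,0],[0,0,10],[0,0,20],[0,0,30],[0,0,40],[0,0,50],[0,0,60]],"hand":[8.5,8.5,8.5,8.5,8.5,8.5,8.5,8.5]}'
python3 -m creep '{"translation":[[0,0,0],[0,0,0],[0,0,0],[0,0,0],[0,0,0],[0,0,0],[0,0,0],[0,0,0]],"delta_rot":[[0,0,10],[0,0,20],[0,0,30],[0,0,30],[0,0,30],[0,0,30],[0,0,30],[0,0,30]],"hand":[8.5,8.5,8.5,6,6,6,6,6]}'
```

```text
clock: 4.0
position: [456.8, -113.6, 5.3]
ee_rot: [-0.502, 0.865, 0.0, -0.0]
contact_force: [0.3, 0.1, 0.3]
gripper_width: 85.1
grasp_force: 0.0
clock: 5.0
position: [456.7, -113.6, 6.5]
ee_rot: [-0.706, 0.708, -0.0, -0.0]
contact_force: [-2.6, 0.5, 10.6]
gripper_width: 61.5
grasp_force: 61.2
```

Ring A's true centre is (456.7,−113.6), so the top camera's bias there is about (+1.5, 0) and the wrist camera's about (−1.9, 0). Lifting and moving past the shaft, so the wrist camera sees it.

```bash
python3 -m creep '{"translation":[[0,0,5],[0,0,11],[1,2,17],[4,9,23],[6.5,14.5,26],[9,20,28],[11.5,25.5,28],[14,31,28]],"delta_rot":[[0,0,0],[0,0,0],[0,0,0],[0,0,0],[0,0,0],[0,0,0],[0,0,0],[0,0,0]],"hand":[6,6,6,6,6,6,6,6]}'
python3 -m creep '{"translation":[[1.5,3.4,0],[1.5,3.4,0],[1.5,3.4,0]],"delta_rot":[[0,0,0],[0,0,0],[0,0,0]],"hand":[6,6,6]}'
python3 - <<'E'
from h import *
s=read_state();print(s["position"].round(1),s["gripper_width"])
im,p=cloud("wrist");np.savez("w2.npz",im=im,p=p);save(im,"pics/w2.png")
T=np.load("top0.npz")["p"]
for P in(T,p):
  for n,c,r,lo,hi in[("shaft tip",(613,149),16,152,160),("shaft",(613,149),16,105,150),("hub",(613,149),40,94,101),("collar",(613,149),55,72,93),("lever",(638,55),24,106,118),("dial",(559,311),30,106,118)]:
    print(n,*blob(P,c,r,lo,hi))
E
```

```text
clock: 6.0
position: [582.9, 167.1, 283.7]
ee_rot: [-0.706, 0.708, 0.0, 0.0]
contact_force: [1.1, -0.6, -1.3]
gripper_width: 61.0
grasp_force: 60.8
clock: 6.38
position: [597.0, 198.8, 282.2]
ee_rot: [-0.706, 0.708, 0.0, -0.001]
contact_force: [0.3, -0.7, -2.1]
gripper_width: 61.2
grasp_force: 60.8
[597.  198.8 282.2] 61.23665551153586
shaft tip 16 mean [613.1 151.  154.7] hullfit [612.8 151.9] r 6.6
shaft 27 mean [612.  146.3 137.2] hullfit [613.7 151. ] r 10.1
hub 302 mean [612.6 148.8  97.4] hullfit [613.3 148.3] r 38.9
collar 253 mean [609.9 144.7  89. ] hullfit [612.3 147.3] r 52.3
lever 46 mean [638.1  55.3 111.5] hullfit [638.2  54.8] r 13.7
dial 76 mean [559.5 310.9 112.4] hullfit [559.  312.1] r 19.7
shaft tip 139 mean [610.9 151.7 154.4] hullfit [611.  151.9] r 6.4
shaft 184 mean [609.3 149.6 142.3] hullfit [610.6 151.7] r 10.1
hub 2500 mean [610.5 150.3  97.1] hullfit [611.4 151.7] r 36.0
collar 2310 mean [611.3 146.9  91.8] hullfit [611.4 149.4] r 50.8
lever 486 mean [635.5  56.7 111.5] hullfit [634.9  56.1] r 15.7
dial none 0
```

View pics/w2.png

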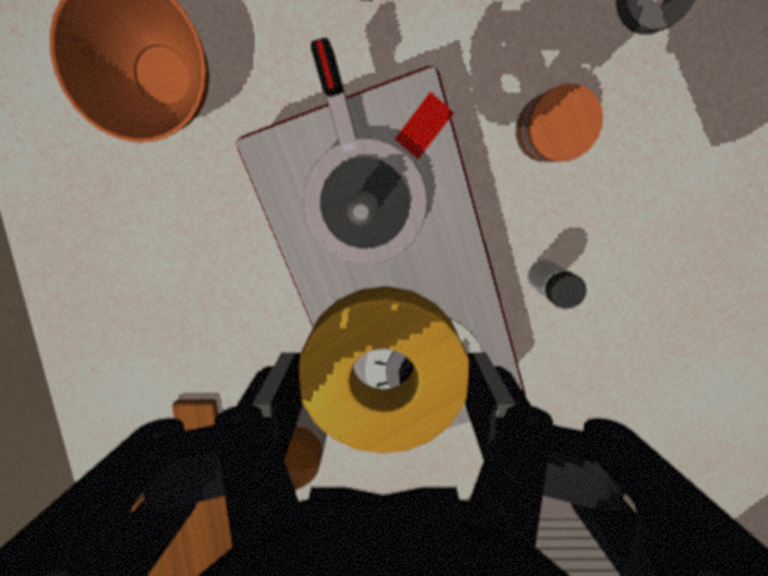

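The wrist view shows the ring held level at (385,370), the shaft tip at (361,212), the lever at (327,65) and the red mark at (425,125). I'll check the camera bias against the held ring, whose centre should be the TCP.

Run:
```python
from h import *
D=np.load("w2.npz");p=D["p"];im=D["im"].astype(int)
m=(im[...,0]-im[...,2]>50)&(p[...,2]>240)&(np.hypot(p[...,0]-597,p[...,1]-198.8)<45)
q=p[m];print(len(q),np.percentile(q[:,2],[2,25,50,75,98]).round(1))
zt=np.percentile(q[:,2],70);q=q[abs(q[:,2]-zt)<4]
h=cv2.convexHull(q[:,:2].astype(np.float32))[:,0];print(circ(h),q.mean(0))
# plane
A=np.c_[q[:,:2]-q[:,:2].mean(0),np.ones(len(q))];print(np.linalg.lstsq(A,q[:,2],rcond=None)[0])
# bore
d=np.hypot(q[:,0]-q[:,0].mean(),q[:,1]-q[:,1].mean());b=q[d<16];print(circ(b))
s=read_state();print(s["position"],R.from_quat(s["ee_rot"]).as_matrix().round(4))
```

```text
8521 [282.5 292.  292.5 292.9 293.7]
(array([596.25497239, 198.60386402]), np.float64(31.589810656086566)) [596.21605336 196.4271248  292.46530806]
[-2.43658122e-03  9.63665040e-04  2.92465308e+02]
(array([596.27048497, 196.97162692]), np.float64(14.304206229800576))
[597.07618438 198.34719158 282.79482861] [[-2.3e-03 -1.0e+00 -1.3e-03]
 [-1.0e+00  2.3e-03 -6.0e-04]
 [ 6.0e-04  1.3e-03 -1.0e+00]]
```

The ring's underside is about 7 mm below the TCP. The best estimate for the shaft is (611.4,152.7). Moving over it and stopping just above the tip.

```bash
python3 -m creep '{"translation":[[1,-3,0],[1.44,-4.57,0],[1.44,-4.57,-4],[1.44,-4.57,-8],[1.44,-4.57,-10.5],[1.44,-4.57,-10.5],[1.44,-4.57,-10.5],[1.44,-4.57,-10.5]],"delta_rot":[[0,0,0],[0,0,0],[0,0,0],[0,0,0],[0,0,0],[0,0,0],[0,0,0],[0,0,0]],"hand":[6,6,6,6,6,6,6,6]}'
```

```text
clock: 7.42
position: [612.9, 153.7, 180.2]
ee_rot: [-0.707, 0.707, -0.001, 0.002]
contact_force: [-1.0, 0.5, -1.3]
gripper_width: 61.0
grasp_force: 60.9
```

```bash
python3 -m creep '{"translation":[[-0.15,-0.1,0],[-0.15,-0.1,-1],[-0.15,-0.1,-1.5],[-0.15,-0.1,-2],[-0.15,-0.1,-2.5],[-0.15,-0.1,-3],[-0.15,-0.1,-3.5],[-0.15,-0.1,-3.5]],"delta_rot":[[0,0,0],[0,0,0],[0,0,0],[0,0,0],[0,0,0],[0,0,0],[0,0,0],[0,0,0]],"hand":[6,6,6,6,6,6,6,6]}'; python3 -c "
from h import *;s=read_state();print(s['position'],s['contact_force'],s['wrist_torque'])"
```

```text
clock: 8.43
position: [610.3, 152.4, 142.6]
ee_rot: [-0.707, 0.707, 0.0, -0.0]
contact_force: [-0.3, -0.4, -0.9]
gripper_width: 60.9
grasp_force: 60.9
[610.30462992 152.37245768 142.6431671 ] [-0.32744595 -0.43194156 -0.88438849] [0.00623674 0.0241316  0.0472664 ]
```

No contact with the underside at about 136, so the ring is over the shaft. Lowering to the hub.

```bash
python3 -m creep '{"translation":[[0.05,0,-1],[0.05,0,-2],[0.05,0,-2.8],[0.05,0,-3.3],[0.05,0,-3.6],[0.05,0,-3.8],[0.05,0,-3.8],[0.05,0,-3.8]],"delta_rot":[[0,0,0],[0,0,0],[0,0,0],[0,0,0],[0,0,0],[0,0,0],[0,0,0],[0,0,0]],"hand":[6,6,6,6,6,6,6,6]}'; python3 -c "
from h import *;s=read_state();print(s['position'],s['contact_force'],s['wrist_torque'])"
```

```text
clock: 9.43
position: [611.2, 152.6, 105.5]
ee_rot: [-0.707, 0.707, -0.0, 0.0]
contact_force: [-0.0, 0.1, -2.0]
gripper_width: 61.0
grasp_force: 60.9
[611.24012659 152.55399939 105.51453849] [-0.03921652  0.0942971  -1.97192227] [ 0.00597273 -0.00905811 -0.00433451]
```

```bash
python3 -m creep '{"translation":[[0,0,-0.1],[0,0,-0.2],[0,0,-0.2],[0,0,-0.2],[0,0,-0.2],[0,0,-0.2]],"delta_rot":[[0,0,0],[0,0,0],[0,0,0],[0,0,0],[0,0,0],[0,0,0]],"hand":[6,6,6,8.5,8.5,8.5]}'
python3 -m creep '{"translation":[[0,0,0],[0,0,3],[0,0,6],[0,0,11],[0,2.5,14],[0,5,14],[0,5,14],[0,5,14]],"delta_rot":[[0,0,0],[0,0,0],[0,0,0],[0,0,0],[0,0,0],[0,0,0],[0,0,0],[0,0,0]],"hand":[8.5,8.5,8.5,8.5,8.5,8.5,8.5,8.5]}'
python3 - <<'E'
from h import *
s=read_state();print(s["position"].round(1),s["gripper_width"],s["joints"].round(2))
im,p=cloud("wrist");np.savez("w3.npz",im=im,p=p);save(im,"pics/w3.png",1)
for n,c,r,lo,hi in[("tip",(611,152),16,152,160),("ringtop",(611,152),40,108,122),("hub",(611,152),40,94,101)]: print(n,*blob(p,c,r,lo,hi))
E
```

```text
clock: 10.18
position: [611.1, 152.5, 103.0]
ee_rot: [-0.707, 0.707, -0.0, -0.0]
contact_force: [0.7, 0.1, 0.9]
gripper_width: 84.9
grasp_force: 0.0
clock: 11.18
position: [610.4, 202.4, 241.5]
ee_rot: [-0.707, 0.707, 0.0, -0.002]
contact_force: [0.2, -0.1, 0.1]
gripper_width: 84.8
grasp_force: 0.0
[610.4 202.4 241.5] 84.78595833103958 [ 0.57  0.41  0.07 -0.   -1.24 -0.57]
tip 190 mean [610.8 151.5 154.4] hullfit [610.9 151.8] r 6.5
ringtop 2807 mean [610.5 151.8 115. ] hullfit [610.5 152.9] r 31.6
hub 492 mean [612.  133.4  97. ] hullfit [610.7 152.5] r 36.0
```

View pics/w3.png

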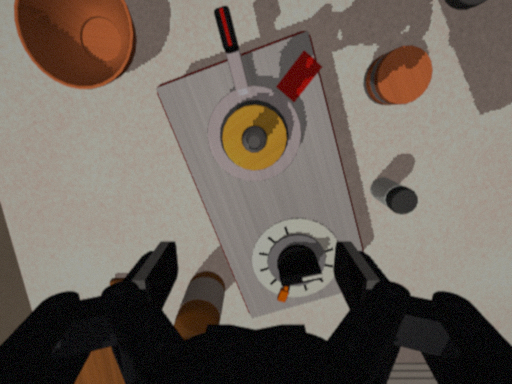

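Ring A sits flat on the hub: top at 115, concentric, and the shaft at about (611.2,152.5). Now ring B at about (523,−391). I'll check the plate's distance so I can choose the closing direction.

```bash
python3 -m creep '{"translation":[[-1,-6,0],[-2,-12,0],[-3,-18,0],[-4,-24,0],[-5,-30,0],[-6,-36,0],[-7,-42,0],[-8,-48,0]],"delta_rot":[[0,0,5],[0,0,10],[0,0,15],[0,0,20],[0,0,25],[0,0,30],[0,0,34],[0,0,34]],"hand":[8.5,8.5,8.5,8.5,8.5,8.5,8.5,8.5]}'
python3 - <<'E'
from h import *
T=np.load("top0.npz")["p"]
print(blob(T,(590,-490),105,5,30),blob(T,(523,-391),33,13,24))
s=read_state();print(s["position"].round(1))
E
```

```text
clock: 12.22
position: [529.9, -279.8, 242.7]
ee_rot: [0.883, -0.47, -0.0, 0.0]
contact_force: [1.0, 0.1, 0.8]
gripper_width: 85.1
grasp_force: 0.0
(1739, 'mean', array([ 605.5, -501.5,   13. ]), 'hullfit', array([ 590.5, -488.4]), 'r', 103.1) (227, 'mean', array([ 524.3, -391.4,   17.3]), 'hullfit', array([ 524.2, -391.4]), 'r', 31.3)
[ 529.9 -279.8  242.7]
```

```bash
python3 -m creep '{"translation":[[-0.4,-6,0],[-0.7,-11.1,0],[-0.7,-11.1,-6],[-0.7,-11.1,-12],[-0.7,-11.1,-16],[-0.7,-11.1,-18],[-0.7,-11.1,-18],[-0.7,-11.1,-18]],"delta_rot":[[0,0,0],[0,0,0],[0,0,0],[0,0,0],[0,0,0],[0,0,0],[0,0,0],[0,0,0]],"hand":[8.5,8.5,8.5,8.5,8.5,8.5,8.5,8.5]}'
```

```text
clock: 13.22
position: [524.4, -389.1, 64.1]
ee_rot: [0.883, -0.47, 0.001, 0.0]
contact_force: [-0.1, 0.8, 0.0]
gripper_width: 85.1
grasp_force: 0.0
```

```bash
python3 -m creep '{"translation":[[-0.13,-0.18,-2],[-0.13,-0.18,-4],[-0.13,-0.18,-5],[-0.13,-0.18,-5.9],[-0.13,-0.18,-5.9],[-0.13,-0.18,-5.9]],"delta_rot":[[0,0,0],[0,0,0],[0,0,0],[0,0,0],[0,0,0],[0,0,0]],"hand":[8.5,8.5,8.5,8.5,8.5,8.5]}'
python3 -m creep '{"translation":[[0,0,0],[0,0,0],[0,0,0],[0,0,0],[0,0,0],[0,0,0]],"delta_rot":[[0,0,0],[0,0,0],[0,0,0],[0,0,0],[0,0,0],[0,0,0]],"hand":[6,6,6,6,6,6]}'
python3 -m creep '{"translation":[[0,0,5],[0,0,11],[0,0,17],[0,0,22],[0,4,27],[1,9,27],[2,14,27],[3,19,27]],"delta_rot":[[0,0,0],[0,0,0],[0,0,0],[0,0,0],[0,0,-6],[0,0,-12],[0,0,-18],[0,0,-24]],"hand":[6,6,6,6,6,6,6,6]}'
```

```text
clock: 13.98
position: [523.3, -390.6, 4.9]
ee_rot: [0.883, -0.47, 0.001, 0.0]
contact_force: [0.1, 0.5, -0.3]
gripper_width: 85.0
grasp_force: 0.0
clock: 14.72
position: [523.1, -390.5, 5.2]
ee_rot: [0.883, -0.47, 0.001, 0.0]
contact_force: [-1.0, 0.3, 4.7]
gripper_width: 60.5
grasp_force: 49.4
clock: 15.72
position: [552.5, -198.5, 273.3]
ee_rot: [0.765, -0.645, -0.001, -0.0]
contact_force: [0.3, 0.5, -1.5]
gripper_width: 61.2
grasp_force: 49.5
```

```bash
python3 -m creep '{"translation":[[0.5,5,0.5],[1,10,0.9],[1.6,15,0.9],[2.2,20,0.9],[2.8,25,0.9],[3.4,30,0.9],[4,35,0.9],[4.4,39.7,0.9]],"delta_rot":[[0,0,-3],[0,0,-6],[0,0,-10],[0,0,-10],[0,0,-10],[0,0,-10],[0,0,-10],[0,0,-10]],"hand":[6,6,6,6,6,6,6,6]}'
python3 -m creep '{"translation":[[0,0,0],[0,0,0]],"delta_rot":[[0,0,0],[0,0,0]],"hand":[6,6]}'
python3 - <<'E'
from h import *
im,p=cloud("wrist");np.savez("w4.npz",im=im,p=p);s=read_state();t=s["position"];im=im.astype(int)
m=(im[...,0]-im[...,2]>50)&(p[...,2]>240)&(np.hypot(p[...,0]-t[0],p[...,1]-t[1])<45)
q=p[m];zt=np.percentile(q[:,2],70);q=q[abs(q[:,2]-zt)<4]
h=cv2.convexHull(q[:,:2].astype(np.float32))[:,0];print("hull",circ(h)[0]-t[:2],"mean",q.mean(0)-t)
d=np.hypot(q[:,0]-q[:,0].mean(),q[:,1]-q[:,1].mean());b=q[d<16];print("bore",circ(b)[0]-t[:2]);print(t)
A=np.c_[q[:,:2]-q[:,:2].mean(0),np.ones(len(q))];print(np.linalg.lstsq(A,q[:,2],rcond=None)[0])
print(blob(p,(611,152),16,152,160))
E
```

```text
clock: 16.73
position: [596.3, 198.5, 282.0]
ee_rot: [-0.707, 0.707, 0.001, -0.001]
contact_force: [0.5, 0.1, -2.2]
gripper_width: 60.8
grasp_force: 49.5
clock: 16.98
position: [596.3, 196.5, 282.2]
ee_rot: [-0.707, 0.707, 0.0, -0.001]
contact_force: [-0.3, 0.2, -2.1]
gripper_width: 61.2
grasp_force: 49.5
hull [-0.76775362  0.18800025] mean [-0.88995713 -2.05132357 11.1757446 ]
bore [-0.86252657 -1.43560503]
[596.43850073 195.9412308  282.61272356]
[-2.74228453e-03  2.03108883e-03  2.93788468e+02]
(138, 'mean', array([610.7, 151.5, 154.5]), 'hullfit', array([610.8, 151.7]), 'r', 6.3)
```

Ring B is held with the same offsets as ring A, so it goes to the same target, (611.2,152.5).

```bash
python3 -m creep '{"translation":[[1,-3,0],[1.48,-4.35,0],[1.48,-4.35,-4],[1.48,-4.35,-8],[1.48,-4.35,-10],[1.48,-4.35,-10],[1.48,-4.35,-10],[1.48,-4.35,-10]],"delta_rot":[[0,0,0],[0,0,0],[0,0,0],[0,0,0],[0,0,0],[0,0,0],[0,0,0],[0,0,0]],"hand":[6,6,6,6,6,6,6,6]}'; python3 -c "
from h import *;print(read_state()['position'])"
```

```text
clock: 18.02
position: [612.3, 153.3, 184.9]
ee_rot: [-0.707, 0.707, -0.001, 0.001]
contact_force: [-0.2, 0.2, -1.9]
gripper_width: 60.8
grasp_force: 49.5
[612.33397228 153.33168408 184.88764279]
```

```bash
python3 -m creep '{"translation":[[-0.1,-0.08,0],[-0.1,-0.08,-1],[-0.1,-0.08,-1.7],[-0.1,-0.08,-2.4],[-0.1,-0.08,-3],[-0.1,-0.08,-3.5],[-0.1,-0.08,-4],[-0.1,-0.08,-4]],"delta_rot":[[0,0,0],[0,0,0],[0,0,0],[0,0,0],[0,0,0],[0,0,0],[0,0,0],[0,0,0]],"hand":[6,6,6,6,6,6,6,6]}'; python3 -c "
from h import *;print(read_state()['position'])"
```

```text
clock: 19.02
position: [610.3, 152.3, 142.7]
ee_rot: [-0.707, 0.707, 0.0, -0.0]
contact_force: [1.1, 1.1, -1.2]
gripper_width: 60.7
grasp_force: 49.5
[610.33525877 152.28236924 142.70793261]
```

```bash
python3 -m creep '{"translation":[[0.08,0,-0.7],[0.08,0,-1.3],[0.08,0,-1.8],[0.08,0,-2.0],[0.08,0,-2.1],[0.08,0,-2.1],[0.08,0,-2.1],[0.08,0,-2.1]],"delta_rot":[[0,0,0],[0,0,0],[0,0,0],[0,0,0],[0,0,0],[0,0,0],[0,0,0],[0,0,0]],"hand":[6,6,6,6,6,6,6,6]}'
python3 -m creep '{"translation":[[0,0,0],[0,0,0],[0,0,0],[0,0,2],[0,0,5],[0,0,9],[0,2.5,12],[0,5,12]],"delta_rot":[[0,0,0],[0,0,0],[0,0,0],[0,0,0],[0,0,0],[0,0,0],[0,0,0],[0,0,0]],"hand":[8.5,8.5,8.5,8.5,8.5,8.5,8.5,8.5]}'
python3 - <<'E'
from h import *
im,p=cloud("wrist");s=read_state();print(s["position"].round(1),s["joints"].round(2))
for n,c,r,lo,hi in[("tip",(611,152),16,152,160),("ringtop",(611,152),40,126,140),("lower",(611,152),40,108,120),("lever",(636,56),26,106,118)]: print(n,*blob(p,c,r,lo,hi))
c=(im[...,0].astype(int)-im[...,1]>90)&(abs(p[...,2]-70)<6);q=p[c][:,:2];print("mark",len(q),cv2.minAreaRect(q.astype(np.float32)))
q=p[(abs(p[...,2]-111.5)<3)&(np.hypot(p[...,0]-636,p[...,1]-56)<26)][:,:2];print("lever",cv2.minAreaRect(q.astype(np.float32)))
E
```

```text
clock: 20.02
position: [611.4, 152.4, 122.4]
ee_rot: [-0.707, 0.707, -0.0, 0.0]
contact_force: [0.1, 0.4, -2.5]
gripper_width: 60.9
grasp_force: 49.6
clock: 21.02
position: [612.8, 203.5, 245.9]
ee_rot: [-0.707, 0.708, -0.001, 0.003]
contact_force: [0.2, -0.4, -0.2]
gripper_width: 85.3
grasp_force: 0.0
[611.8 206.1 243.2] [ 0.57  0.41  0.08 -0.   -1.23 -0.57]
tip 181 mean [610.9 151.5 154.4] hullfit [611.  151.6] r 6.5
ringtop 3157 mean [610.5 151.2 133. ] hullfit [610.5 152.4] r 31.6
lower 30 mean [608.  149.  114.2] hullfit [610.5 153.6] r 12.3
lever 653 mean [635.7  56.9 111.7] hullfit [635.1  56.3] r 15.5
mark 170 ((553.19091796875, 87.87528228759766), (32.5663948059082, 13.685831069946289), 78.81603240966797)
lever ((635.9760131835938, 56.267547607421875), (13.866841316223145, 33.69591522216797), 14.864995002746582)
```

Both rings are stacked, with the top at 133 and concentric. The lever is at φ=−75°, and the mark is at about −132°, 1.0 rad further on. Moving over the lever with the closing line at +15°.

```bash
python3 -m creep '{"translation":[[0.8,-5,0],[1.6,-10,0],[2.47,-14.9,0],[2.47,-14.9,-2],[2.47,-14.9,-7],[2.47,-14.9,-10],[2.47,-14.9,-10],[2.47,-14.9,-10]],"delta_rot":[[0,0,5],[0,0,10],[0,0,15],[0,0,15],[0,0,15],[0,0,15],[0,0,15],[0,0,15]],"hand":[6,5,5,5,5,5,5,5]}'
python3 -c "
from h import *;print(read_state()['position'])"
```

```text
clock: 22.08
position: [636.8, 53.7, 143.0]
ee_rot: [0.793, -0.609, 0.001, -0.0]
contact_force: [0.3, 1.3, 0.3]
gripper_width: 49.4
grasp_force: 0.0
[636.83127369  53.74011343 143.02494746]
```

```bash
python3 -m creep '{"translation":[[0,0.3,-1.5],[0,0.3,-3],[0,0.3,-4.5],[0,0.3,-5],[0,0.3,-5],[0,0.3,-5],[0,0.3,-5],[0,0.3,-5]],"delta_rot":[[0,0,0],[0,0,0],[0,0,0],[0,0,0],[0,0,0],[0,0,0],[0,0,0],[0,0,0]],"hand":[5,5,5,5,5,1,1,1]}'
python3 -m creep '{"translation":[[0,0,0],[0,0,0]],"delta_rot":[[0,0,0],[0,0,0]],"hand":[1,1]}'
```

```text
clock: 23.08
position: [636.7, 56.5, 93.0]
ee_rot: [0.793, -0.609, 0.001, -0.001]
contact_force: [0.6, 0.5, 1.9]
gripper_width: 12.3
grasp_force: 60.8
clock: 23.32
position: [636.7, 56.5, 93.0]
ee_rot: [0.793, -0.609, 0.001, -0.001]
contact_force: [0.2, 0.2, 3.1]
gripper_width: 12.7
grasp_force: 61.1
```

```bash
python3 -m creep '{"translation":[[-1.22,-0.24,0],[-2.44,-0.33,0],[-3.69,-0.26,0],[-4.91,-0.04,0]],"delta_rot":[[0,0,-7.2],[0,0,-14.3],[0,0,-21.5],[0,0,-28.7]],"hand":[1,1,1,1]}'
python3 -m creep '{"translation":[[0,0,0]],"delta_rot":[[0,0,0]],"hand":[1]}'
```

```text
clock: 23.82
position: [587.8, 56.2, 93.0]
ee_rot: [-0.616, 0.788, -0.001, 0.001]
contact_force: [1.2, 1.4, 2.5]
gripper_width: 12.6
grasp_force: 61.0
clock: 23.95
position: [587.7, 56.3, 93.0]
ee_rot: [-0.618, 0.786, -0.001, 0.001]
contact_force: [2.9, -0.7, 2.2]
gripper_width: 12.6
grasp_force: 61.1
```

```bash
python3 -m creep '{"translation":[[-1.17,0.37,0],[-2.3,0.89,0],[-3.34,1.53,0],[-4.31,2.31,0],[-4.31,2.31,0],[-4.31,2.31,0]],"delta_rot":[[0,0,-7.1],[0,0,-14.3],[0,0,-21.4],[0,0,-28.6],[0,0,-28.6],[0,0,-28.6]],"hand":[1,1,1,1,1,1]}'
```

```text
clock: 24.7
position: [545.3, 79.2, 92.9]
ee_rot: [-0.405, 0.914, -0.0, 0.001]
contact_force: [1.9, 0.0, 5.6]
gripper_width: 12.9
grasp_force: 61.5
```

The lever is at the mark. Releasing and moving beyond the dial to look.

```bash
python3 -m creep '{"translation":[[0,0,0],[0,0,0],[0,0,2],[0,0,7],[0,0,12],[0,2,16],[0.2,8,17],[0.4,14,17]],"delta_rot":[[0,0,0],[0,0,0],[0,0,0],[0,0,0],[0,0,0],[0,0,8],[0,0,16],[0,0,24]],"hand":[4,4,4,4,4,4,4,4]}'
python3 -m creep '{"translation":[[0.3,5.5,0],[0.6,11,0],[0.9,16.5,0],[1.1,17.5,0],[1.1,17.5,0],[1.1,17.5,0]],"delta_rot":[[0,0,8],[0,0,18.4],[0,0,18.4],[0,0,18.4],[0,0,18.4],[0,0,18.4]],"hand":[4,4,4,4,4,4]}'
python3 - <<'E'
from h import *
im,p=cloud("wrist");s=read_state();print(s["position"].round(1),s["joints"].round(2));np.savez("w5.npz",im=im,p=p);save(im,"pics/w5.png")
for n,c,r,lo,hi in[("tip",(611,152),16,152,160),("ringtop",(611,152),40,126,140),("dial",(558,311),30,107,118),("scale",(558,311),60,76,88)]: print(n,*blob(p,c,r,lo,hi))
def rect(n,c,r,lo,hi):
    q=p[(p[...,2]>lo)&(p[...,2]<hi)&(np.hypot(p[...,0]-c[0],p[...,1]-c[1])<r)][:,:2];print(n,len(q),cv2.minAreaRect(q.astype(np.float32)))
rect("bar",(558,311),32,107,118);rect("lever",(544,79),30,107,118);rect("deck",(585,230),230,66,74)
i=im.astype(int);m=(i[...,0]-i[...,2]>60)&(i[...,1]<i[...,0]*.75)&(np.hypot(p[...,0]-558,p[...,1]-311)<70)&(p[...,2]>66);q=p[m];print("clip",len(q),q.mean(0),cv2.minAreaRect(q[:,:2].astype(np.float32)))
w=(i.min(2)>130)&(np.hypot(p[...,0]-558,p[...,1]-311)<32)&(p[...,2]>107);q=p[w];print("white",len(q),q.mean(0) if len(q) else 0)
E
```

```text
clock: 25.7
position: [547.7, 220.0, 263.2]
ee_rot: [-0.587, 0.81, 0.0, 0.0]
contact_force: [-0.2, -0.9, 0.2]
gripper_width: 40.3
grasp_force: 0.0
clock: 26.45
position: [558.8, 392.7, 262.2]
ee_rot: [0.707, -0.707, 0.0, 0.001]
contact_force: [-0.2, -0.3, 0.3]
gripper_width: 39.9
grasp_force: 0.0
[559.  392.5 262.5] [ 0.85  0.47  0.22  0.   -1.32 -0.85]
tip none 0
ringtop none 0
dial 667 mean [556.2 312.9 112.9] hullfit [556.  311.8] r 21.5
scale 1338 mean [557.7 316.6  81.7] hullfit [560.2 323. ] r 41.6
bar 667 ((556.2396240234375, 312.91326904296875), (49.52799606323242, 13.93283748626709), 13.215537071228027)
lever 0 ((0.0, 0.0), (0.0, 0.0), 0.0)
deck 22983 ((555.4251098632812, 313.3789367675781), (219.64015197753906, 294.4769287109375), 89.94908142089844)
clip 168 [571.99828883 362.4580761   83.69524415] ((572.4384155273438, 364.349365234375), (29.866018295288086, 11.605452537536621), 69.37303161621094)
white 89 [543.62031634 309.74218536 114.54706907]
```

View pics/w5.png

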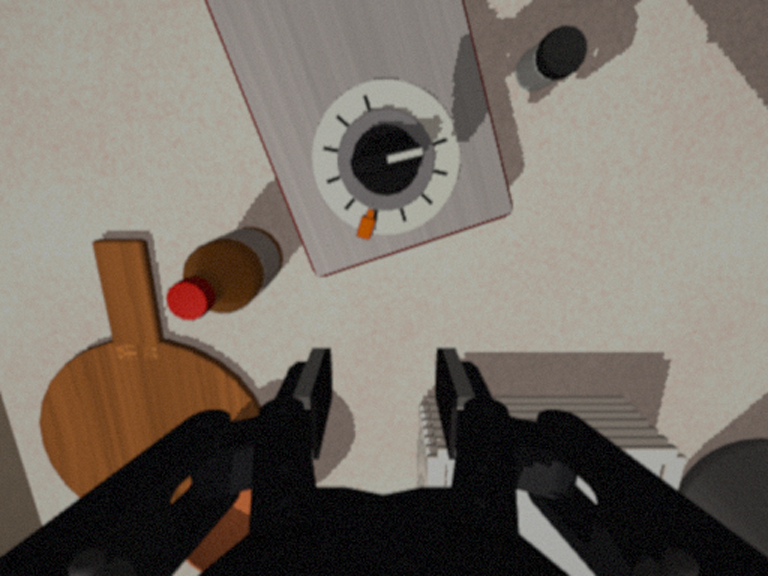

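The dial's white line is at (405,155), pointing at 193°. The clip is at (366,225), at 72.5° from the dial centre. That needs a clockwise turn of about 121°. I approach with the closing line at 103°.

```bash
python3 -m creep '{"translation":[[0,-2,0],[0,-4,0],[0,-6,0],[-0.25,-7.9,0],[-0.25,-7.9,0],[-0.25,-7.9,0],[-0.25,-7.9,0],[-0.25,-7.9,0]],"delta_rot":[[0,0,10],[0,0,20],[0,0,30],[0,0,40],[0,0,50],[0,0,60],[0,0,70],[0,0,80]],"hand":[4,4,4,4,4,4,4,4]}'
python3 -m creep '{"translation":[[0,0,-3],[0,0,-7],[0,0,-11],[0,0,-12],[0,0,-12],[0,0,-12]],"delta_rot":[[0,0,10],[0,0,20],[0,0,23.2],[0,0,23.2],[0,0,23.2],[0,0,23.2]],"hand":[4,4,4,4,4,4]}'
python3 -c "
from h import *;s=read_state();print(s['position'],s['joints'],R.from_quat(s['ee_rot']).as_matrix()[:,1])"
```

```text
clock: 27.5
position: [556.4, 313.6, 263.0]
ee_rot: [0.996, -0.084, 0.0, -0.0]
contact_force: [0.4, -0.7, -0.9]
gripper_width: 40.2
grasp_force: 0.0
clock: 28.25
position: [557.5, 315.6, 144.5]
ee_rot: [0.993, 0.115, 0.002, -0.001]
contact_force: [-1.0, -0.2, 0.0]
gripper_width: 39.9
grasp_force: 0.0
[557.46977642 315.61095533 144.52819506] [ 7.67564634e-01  4.77046371e-01 -7.24956812e-02  7.25418714e-04
 -1.01729541e+00  1.03398600e+00] [ 0.22908436 -0.97340543 -0.00149289]
```

```bash
python3 -m creep '{"translation":[[-0.1,-0.2,-1.5],[-0.1,-0.2,-3],[-0.1,-0.2,-4.5],[-0.1,-0.2,-4.95],[-0.1,-0.2,-4.95],[-0.1,-0.2,-4.95],[-0.1,-0.2,-4.95],[-0.1,-0.2,-4.95]],"delta_rot":[[0,0,0],[0,0,0],[0,0,0],[0,0,0],[0,0,0],[0,0,0],[0,0,0],[0,0,0]],"hand":[4,4,4,4,1,1,1,1]}'
```

```text
clock: 29.25
position: [555.7, 312.5, 93.0]
ee_rot: [0.993, 0.115, 0.0, 0.0]
contact_force: [3.4, -4.0, -0.0]
gripper_width: 12.8
grasp_force: 60.6
```

```bash
python3 -m creep '{"translation":[[0,0,0],[0,0,0],[0,0,0],[0,0,0],[0,0,0],[0,0,0],[0,0,0],[0,0,0]],"delta_rot":[[0,0,-9],[0,0,-18],[0,0,-27],[0,0,-36],[0,0,-45],[0,0,-54],[0,0,-63],[0,0,-72]],"hand":[1,1,1,1,1,1,1,1]}'
python3 -m creep '{"translation":[[0,0,0],[0,0,0],[0,0,0],[0,0,0],[0,0,0],[0,0,0],[0,0,0]],"delta_rot":[[0,0,-9],[0,0,-18],[0,0,-27],[0,0,-36],[0,0,-45],[0,0,-48.7],[0,0,-48.7]],"hand":[1,1,1,1,1,1,1]}'
python3 -c "
from h import *;s=read_state();print(s['position'],s['joints'],R.from_quat(s['ee_rot']).as_matrix()[:,1])"
```

```text
clock: 30.25
position: [556.5, 313.9, 93.0]
ee_rot: [0.87, -0.492, 0.001, -0.002]
contact_force: [4.3, -2.1, -2.6]
gripper_width: 12.6
grasp_force: 60.3
clock: 31.12
position: [557.6, 313.9, 93.0]
ee_rot: [-0.592, 0.806, -0.0, 0.003]
contact_force: [7.2, -1.6, -5.1]
gripper_width: 12.3
grasp_force: 60.1
[557.59538023 313.92384565  93.02898564] [ 0.76589433  0.52740536 -0.13152793  0.00192239 -0.90679976 -1.07145208] [-0.95402506  0.2997033  -0.00375845]
```

```bash
python3 -m creep '{"translation":[[0,0,0],[0,0,0],[0,0,2],[0,0,7],[0,0,12],[0,2,17],[0.2,6,17],[0.2,7.9,17]],"delta_rot":[[0,0,0],[0,0,0],[0,0,0],[0,0,0],[0,0,0],[0,0,8],[0,0,17.4],[0,0,17.4]],"hand":[4,4,4,4,4,4,4,4]}'
python3 -m creep '{"translation":[[0,0,0],[0,0,0]],"delta_rot":[[0,0,0],[0,0,0]],"hand":[8.5,8.5]}'
python3 - <<'E'
from h import *
im,p=cloud("wrist");s=read_state();print(s["position"].round(1));np.savez("w6.npz",im=im,p=p);save(im,"pics/w6.png",1)
c0=np.array([556.2,312.9])
q=p[(abs(p[...,2]-113)<4)&(np.hypot(p[...,0]-556,p[...,1]-313)<32)];r=cv2.minAreaRect(q[:,:2].astype(np.float32));print("bar",len(q),r)
i=im.astype(int);m=(i[...,0]-i[...,2]>60)&(i[...,1]<i[...,0]*.75)&(np.hypot(p[...,0]-558,p[...,1]-311)<70)&(p[...,2]>66);q=p[m];print("clip",len(q),q.mean(0),np.degrees(np.arctan2(*(q.mean(0)[:2]-r[0])[::-1])),"near tip",(np.sort(np.hypot(*(q[:,:2]-r[0]).T))[5]))
w=(i.min(2)>120)&(np.hypot(p[...,0]-558,p[...,1]-311)<28)&(p[...,2]>107);q=p[w];print("white",len(q),np.degrees(np.arctan2(*(q.mean(0)[:2]-r[0])[::-1])))
# green/copper tins check
im,p=cloud("top")
print("G",blob(p,(440,-271),60,40,52),"C",blob(p,(439,86),60,40,52))
x=im[...,::-1];cv2.imwrite("pics/t6.png",cv2.resize(x,(768,576)))
q=p[(abs(p[...,2]-111.5)<4)&(np.hypot(p[...,0]-545,p[...,1]-79)<35)][:,:2];r=cv2.minAreaRect(q.astype(np.float32));print("lever",r,"ang from shaft",np.degrees(np.arctan2(r[0][1]-152,r[0][0]-612.8)))
E
```

```text
clock: 32.12
position: [556.7, 394.0, 263.3]
ee_rot: [-0.707, 0.707, 0.001, 0.001]
contact_force: [-0.1, -0.5, -0.7]
gripper_width: 39.8
grasp_force: 0.0
clock: 32.38
position: [557.0, 391.3, 262.0]
ee_rot: [-0.707, 0.708, -0.0, -0.001]
contact_force: [-0.3, -0.4, 0.0]
gripper_width: 74.3
grasp_force: 0.0
[557.2 391.2 262.3]
bar 665 ((556.3790893554688, 313.1615905761719), (49.16354751586914, 13.961816787719727), 72.55332946777344)
clip 159 [571.80656399 362.19203806  77.39931499] 72.53377069051639 near tip 39.64493690609832
white 92 71.79873140649265
G (166, 'mean', array([ 459.8, -308.1,   45.5]), 'hullfit', array([ 461.5, -310.9]), 'r', 25.8) C (287, 'mean', array([439. ,  86.3,  45.3]), 'hullfit', array([439.3,  86.1]), 'r', 30.9)
lever ((547.0126342773438, 78.3320083618164), (31.256267547607422, 13.433378219604492), 44.89689254760742) ang from shaft -131.7656538998916
```

View pics/w6.png

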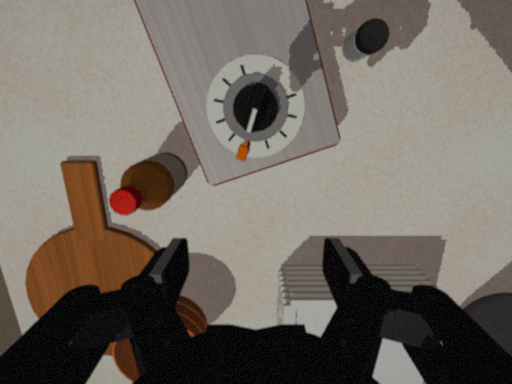

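View pics/t6.png

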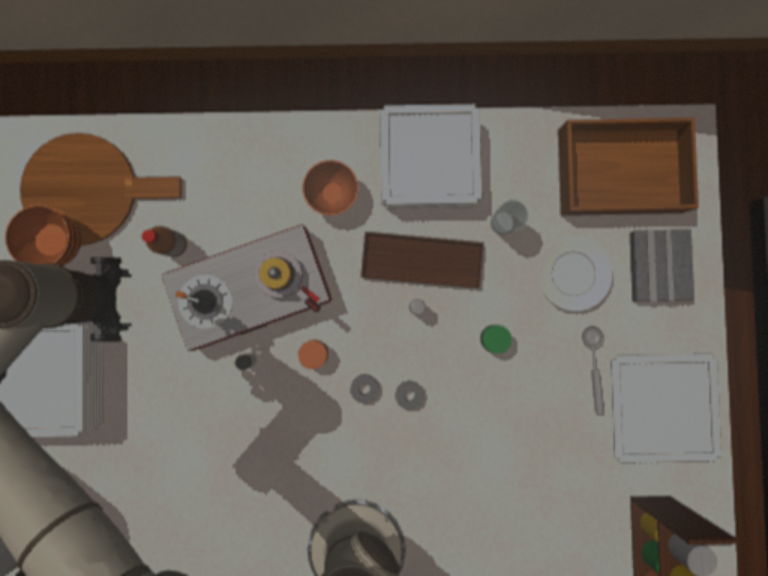

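The dial line (72°) matches the clip (72.5°), and the collar moved 56.6°, or 0.99 rad. The green tin has been knocked to about pixel (496,339), so I'll remeasure it later. The copper tin at (313,354) has not moved. Fetching the copper tin first.

```bash
python3 -m creep '{"translation":[[-1.5,-4,0],[-3,-8,0],[-4.5,-12,0],[-6,-16,0],[-7.5,-20,0],[-9,-24,0],[-10.5,-28,0],[-11.95,-30.5,0]],"delta_rot":[[0,0,10],[0,0,20],[0,0,30],[0,0,40],[0,0,50],[0,0,60],[0,0,70],[0,0,80]],"hand":[8.5,8.5,8.5,8.5,8.5,8.5,8.5,8.5]}'
python3 -m creep '{"translation":[[0,0,0],[0,0,-5],[0,0,-10],[0,0,-15],[0,0,-17],[0,0,-17],[0,0,-17]],"delta_rot":[[0,0,3.6],[0,0,3.6],[0,0,3.6],[0,0,3.6],[0,0,3.6],[0,0,3.6],[0,0,3.6]],"hand":[8.5,8.5,8.5,8.5,8.5,8.5,8.5]}'
python3 -c "
from h import *;s=read_state();print(s['position'],s['joints'],R.from_quat(s['ee_rot']).as_matrix()[:,1])
im,p=cloud('top');np.savez('top7.npz',im=im,p=p);print(blob(p,(462,-311),50,40,52))"
```

```text
clock: 33.48
position: [436.8, 84.8, 263.0]
ee_rot: [0.996, -0.086, 0.0, -0.0]
contact_force: [0.2, 0.1, 0.1]
gripper_width: 85.0
grasp_force: 0.0
clock: 34.35
position: [438.7, 87.2, 93.9]
ee_rot: [0.998, -0.056, 0.001, -0.001]
contact_force: [-0.8, -0.2, -0.2]
gripper_width: 84.7
grasp_force: 0.0
[438.6762724   87.19962714  93.85992893] [ 5.61835355e-01  2.47574633e-01 -6.02006981e-01  5.37437226e-04
 -7.18901593e-01  8.95971499e-01] [-0.1123465  -0.99366841 -0.00116801]
(294, 'mean', array([ 465.3, -318.4,   45.3]), 'hullfit', array([ 465.2, -318.8]), 'r', 31.1)
```

```bash
python3 -m creep '{"translation":[[-0.1,-0.1,-3],[-0.1,-0.1,-6],[-0.1,-0.1,-7.8],[-0.1,-0.1,-7.8],[-0.1,-0.1,-7.8],[-0.1,-0.1,-7.8],[-0.1,-0.1,-7.8],[-0.1,-0.1,-7.8]],"delta_rot":[[0,0,0],[0,0,0],[0,0,0],[0,0,0],[0,0,0],[0,0,0],[0,0,0],[0,0,0]],"hand":[8.5,8.5,8.5,8.5,6,6,6,6]}'
python3 -m creep '{"translation":[[0,0,0],[0,0,3],[0,0,8],[0,0,13],[0,0,18],[4,-2.5,20],[8,-6,20],[12,-10,20]],"delta_rot":[[0,0,0],[0,0,0],[0,0,0],[0,0,0],[0,0,0],[0,0,0],[0,0,0],[0,0,0]],"hand":[6,6,6,6,6,6,6,6]}'
python3 -m creep '{"translation":[[4,-3.5,0],[8,-7,0],[8,-7,0],[8,-7,0]],"delta_rot":[[0,0,0],[0,0,0],[0,0,0],[0,0,0]],"hand":[6,6,6,6]}'
```

```text
clock: 35.4
position: [438.0, 86.8, 16.5]
ee_rot: [0.998, -0.056, 0.002, -0.001]
contact_force: [-1.3, 0.1, 4.8]
gripper_width: 61.9
grasp_force: 64.1
clock: 36.4
position: [557.8, -14.6, 216.3]
ee_rot: [0.998, -0.056, 0.001, -0.001]
contact_force: [0.4, 1.7, -2.3]
gripper_width: 62.3
grasp_force: 66.2
clock: 36.9
position: [636.1, -83.9, 214.7]
ee_rot: [0.998, -0.057, -0.0, -0.0]
contact_force: [-0.0, -0.0, -1.3]
gripper_width: 62.1
grasp_force: 66.3
```

```bash
python3 -m creep '{"translation":[[1.46,-1.62,0],[1.46,-1.62,-4],[1.46,-1.62,-9],[1.46,-1.62,-14],[1.46,-1.62,-17],[1.46,-1.62,-18.5],[1.46,-1.62,-18.8],[1.46,-1.62,-18.8]],"delta_rot":[[0,0,0],[0,0,0],[0,0,0],[0,0,0],[0,0,0],[0,0,0],[0,0,0],[0,0,0]],"hand":[6,6,6,6,6,6,6,6]}'
```

```text
clock: 37.9
position: [652.4, -99.8, 28.4]
ee_rot: [0.998, -0.056, 0.001, -0.0]
contact_force: [-0.1, -0.4, -0.5]
gripper_width: 62.1
grasp_force: 66.3
```

```bash
python3 -m creep '{"translation":[[-0.1,0,-0.3],[-0.1,0,-0.6],[-0.1,0,-0.7],[-0.1,0,-0.7],[-0.1,0,-0.7]],"delta_rot":[[0,0,0],[0,0,0],[0,0,0],[0,0,0],[0,0,0]],"hand":[6,6,6,6,6]}'
```

```text
clock: 38.52
position: [650.9, -100.2, 21.6]
ee_rot: [0.998, -0.056, 0.001, 0.0]
contact_force: [-3.2, 1.4, 4.8]
gripper_width: 62.0
grasp_force: 67.1
```

Touching the floor (5 N). Releasing, rising and heading for the green tin at about (463.7,−318.7).

```bash
python3 -m creep '{"translation":[[0,0,0],[0,0,0],[0,0,0],[0,0,3],[0,0,8],[0,0,13],[0,0,18],[-3,-4,20]],"delta_rot":[[0,0,0],[0,0,0],[0,0,0],[0,0,0],[0,0,0],[0,0,0],[0,0,0],[0,0,0]],"hand":[8,8,8,8,8.5,8.5,8.5,8.5]}'
python3 -m creep '{"translation":[[-4,-4.5,0],[-8,-9,0],[-12,-13.5,0],[-15.5,-18,0],[-15.5,-18,-6],[-15.5,-18,-12],[-15.5,-18,-13],[-15.5,-18,-13]],"delta_rot":[[0,0,0],[0,0,0],[0,0,0],[0,0,0],[0,0,0],[0,0,0],[0,0,0],[0,0,0]],"hand":[8.5,8.5,8.5,8.5,8.5,8.5,8.5,8.5]}'
python3 - <<'E'
from h import *
s=read_state();print(s['position'],s["joints"].round(2))
im,p=cloud('wrist');print("green W",blob(p,(464,-318),50,40,52))
im,p=cloud('scene');print("green S",blob(p,(464,-318),50,40,52))
print("copper S",blob(p,(651,-100),50,46,56))
im,p=cloud('top');print("copper T",blob(p,(651,-100),50,46,56),blob(p,(464,-318),50,40,52))
E
```

```text
clock: 39.52
position: [623.0, -139.0, 223.2]
ee_rot: [0.999, -0.054, 0.003, 0.0]
contact_force: [-0.1, -0.0, -1.1]
gripper_width: 84.9
grasp_force: 0.0
clock: 40.52
position: [466.4, -320.5, 90.5]
ee_rot: [0.998, -0.056, 0.0, 0.0]
contact_force: [0.4, -0.1, 0.4]
gripper_width: 85.1
grasp_force: 0.0
[ 466.35765327 -320.51656191   90.47335847] [-0.32  0.43 -0.32  0.   -0.82  1.77]
green W (5224, 'mean', array([ 463.8, -318.8,   45. ]), 'hullfit', array([ 462.1, -318.6]), 'r', 31.5)
green S (197, 'mean', array([ 463.7, -319.6,   46.8]), 'hullfit', array([ 462., -319.]), 'r', 32.5)
copper S (182, 'mean', array([ 650.5, -101.3,   51.6]), 'hullfit', array([ 649.2, -101.3]), 'r', 31.0)
copper T (276, 'mean', array([ 651.6, -100.2,   50.4]), 'hullfit', array([ 651.8, -100. ]), 'r', 31.0) ('none', 0)
```

Copper stands in the tray with its top at 50–51, which is right for 5 + 46. Grip the green tin.

```bash
python3 -m creep '{"translation":[[-0.3,0.15,-3],[-0.3,0.15,-6],[-0.3,0.15,-7.4],[-0.3,0.15,-7.4],[-0.3,0.15,-7.4],[-0.3,0.15,-7.4],[-0.3,0.15,-7.4],[-0.3,0.15,-7.4]],"delta_rot":[[0,0,0],[0,0,0],[0,0,0],[0,0,0],[0,0,0],[0,0,0],[0,0,0],[0,0,0]],"hand":[8.5,8.5,8.5,8.5,6,6,6,6]}'
python3 -m creep '{"translation":[[0,0,0],[0,0,3],[0,0,8],[0,0,13],[0,0,18],[4,2.5,20],[8,4.5,20],[12,6.5,20]],"delta_rot":[[0,0,0],[0,0,0],[0,0,0],[0,0,0],[0,0,0],[0,0,0],[0,0,0],[0,0,0]],"hand":[6,6,6,6,6,6,6,6]}'
python3 -m creep '{"translation":[[4,2,0],[5.5,3,0],[5.5,3,0],[5.5,3,0]],"delta_rot":[[0,0,0],[0,0,0],[0,0,0],[0,0,0]],"hand":[6,6,6,6]}'
```

```text
clock: 41.68
position: [463.8, -319.1, 17.7]
ee_rot: [0.998, -0.056, 0.002, 0.001]
contact_force: [-0.5, 1.3, 5.6]
gripper_width: 62.0
grasp_force: 65.2
clock: 42.68
position: [583.1, -252.7, 216.2]
ee_rot: [0.998, -0.056, 0.0, -0.0]
contact_force: [0.2, -0.8, -2.5]
gripper_width: 61.9
grasp_force: 66.4
clock: 43.18
position: [636.3, -224.0, 215.6]
ee_rot: [0.998, -0.056, -0.001, -0.0]
contact_force: [-0.3, -1.6, -1.9]
gripper_width: 61.8
grasp_force: 66.4
```

```bash
python3 -m creep '{"translation":[[0.05,0.45,0],[0.05,0.45,-5],[0.05,0.45,-10],[0.05,0.45,-15],[0.05,0.45,-17.5],[0.05,0.45,-18.5],[0.05,0.45,-18.6],[0.05,0.45,-18.6]],"delta_rot":[[0,0,0],[0,0,0],[0,0,0],[0,0,0],[0,0,0],[0,0,0],[0,0,0],[0,0,0]],"hand":[6,6,6,6,6,6,6,6]}'
```

```text
clock: 44.18
position: [639.0, -219.4, 31.5]
ee_rot: [0.998, -0.056, 0.002, 0.0]
contact_force: [1.3, 0.0, -2.5]
gripper_width: 62.1
grasp_force: 66.4
```

```bash
python3 -m creep '{"translation":[[0,0,-0.3],[0,0,-0.5],[0,0,-0.5],[0,0,-0.5]],"delta_rot":[[0,0,0],[0,0,0],[0,0,0],[0,0,0]],"hand":[6,6,6,6]}'
```

```text
clock: 44.68
position: [638.0, -219.1, 24.8]
ee_rot: [0.998, -0.056, 0.0, 0.0]
contact_force: [-0.6, -0.1, -2.5]
gripper_width: 62.3
grasp_force: 66.4
```

```bash
python3 -m creep '{"translation":[[0,0,-0.2],[0,0,-0.2],[0,0,-0.2],[0,0,-0.2],[0,0,-0.2],[0,0,-0.2],[0,0,3],[0,0,8]],"delta_rot":[[0,0,0],[0,0,0],[0,0,0],[0,0,0],[0,0,0],[0,0,0],[0,0,0],[0,0,0]],"hand":[6,6,8,8,8,8,8,8]}'
python3 -m creep '{"translation":[[0,0,6],[0,0,12],[-5,-3,14],[-10,-6,14],[-15,-9,14],[-20,-12,14],[-20,-12,14],[-20,-12,14]],"delta_rot":[[0,0,0],[0,0,0],[0,0,0],[0,0,0],[0,0,0],[0,0,0],[0,0,0],[0,0,0]],"hand":[8,8,8,8,8,8,8,8]}'
python3 - <<'E'
from h import *
im,p=cloud("top");save(im,"pics/t8.png")
for n,c,r,lo,hi in[("copper",(651,-100),50,46,56),("green",(638,-219),50,46,56),("ringtop",(612,152),40,126,140),("tip",(612,152),16,152,160)]: print(n,blob(p,c,r,lo,hi))
q=p[(abs(p[...,2]-111.5)<4)&(np.hypot(p[...,0]-545,p[...,1]-79)<35)][:,:2];r=cv2.minAreaRect(q.astype(np.float32));print("lever",r[0],"bar",cv2.minAreaRect(p[(abs(p[...,2]-112)<4)&(np.hypot(p[...,0]-558,p[...,1]-312)<32)][:,:2].astype(np.float32)))
tr=R.from_euler('z',-6.43,degrees=True).as_matrix()
for c in((651.8,-100),(638,-219)): print((tr.T@(np.array([*c,0])-[645.6,-159.7,0])).round(1))
E
```

```text
clock: 45.68
position: [636.6, -218.9, 103.5]
ee_rot: [0.998, -0.056, -0.003, -0.0]
contact_force: [1.4, 0.2, -0.3]
gripper_width: 80.0
grasp_force: 0.0
clock: 46.68
position: [438.1, -339.3, 245.0]
ee_rot: [0.998, -0.056, 0.0, 0.0]
contact_force: [1.1, 0.4, 0.0]
gripper_width: 79.8
grasp_force: 0.0
copper (270, 'mean', array([ 651.8, -100.4,   50.5]), 'hullfit', array([ 652.2, -100. ]), 'r', 31.2)
green (282, 'mean', array([ 639.2, -218.6,   50.3]), 'hullfit', array([ 639.5, -218.7]), 'r', 31.2)
ringtop (292, 'mean', array([612.6, 150.6, 133.1]), 'hullfit', array([613.1, 151.2]), 'r', 31.1)
tip (13, 'mean', array([613.9, 150.4, 154.7]), 'hullfit', array([613.8, 149.9]), 'r', 5.6)
lever (546.9325561523438, 78.26567840576172) bar ((559.118408203125, 311.6033020019531), (48.23434066772461, 13.60889720916748), 73.21519470214844)
[-0.5 60.   0. ]
[ -0.9 -59.8   0. ]
```

View pics/t8.png

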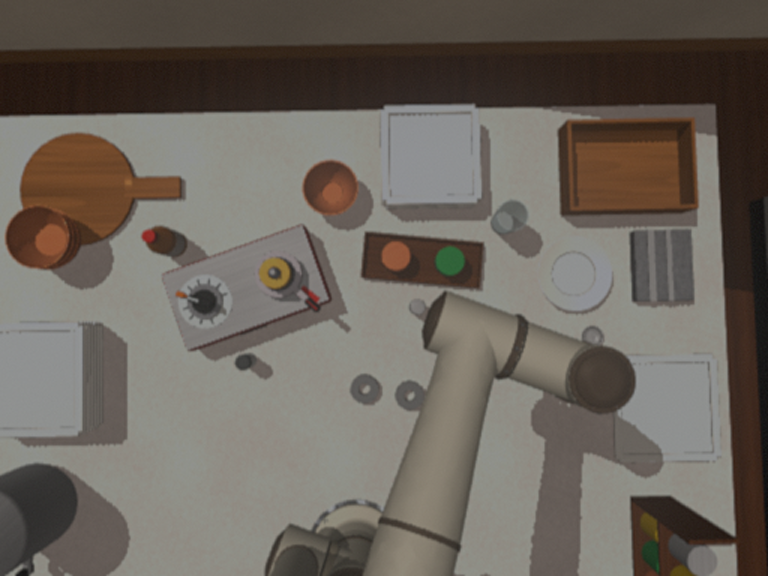

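Both tins stand in the tray at (396,256) and (450,262). The rings are on the shaft at (277,274), the lever is over the red mark at (313,298), and the dial line points at the clip near (185,296). Nothing else has moved. Handing in.

```bash
python3 -c "
from bench import *
print(job_done())"
```

```text
the job is handed in; nothing more can be done
None
```

I handed the job in at 46.7 s on the robot's clock: both brass rings are stacked flat on the shaft, the collar is at the red locked mark (about 0.99 rad), the dial line is within about 1° of the clip, and the green and copper tins stand upright in the tray; my final camera check agreed, but `job_done()` returned no verdict.

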